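# Fit the spare fan into the opened laptop

### The arm

A 6-joint arm with a two-finger parallel gripper is mounted at the origin on the work surface. World frame = base frame: x ahead of the robot, y to its left, z up, the work surface at z = 0. Lengths are in m, angles in degrees, forces in N, time in s.
With the tool pointing down it reaches from about 0.325 to 0.75 m from the base axis. Payload 7.6 kg.
Tool frame: the origin (TCP) lies at the very end of the fingers, on their centre line; the grasp point (between the pads) lies 19 mm behind it; z points along the fingers, y is the line along which they close (so a half turn about z gives the same grasp; the last joint's range is limited). The gripper opens to 85 mm and grips with 20 to 120 N. Pads are 22 mm wide; open, the fingers measure 114 mm over their backs; the gripper's body (76 mm by 85 mm) begins 54 mm behind the grasp point. The pads swing forward as they close: fully open they stand 13 mm farther back than shut.
Start: joints at [-76.564, 2.991, 80.254, -0, 96.75, -4.028], TCP at [0.158, -0.501, 0.231] pointing down, gripper open.
Joint ranges: [-166.34, 166.34], [-52.06, 124.39], [6.96, 135.62], [-60.46, 240.46], [14.63, 156.25], [-167.68, 167.68]. Speed limits (degrees/s): [147.25, 147.25, 172.46, 180, 180, 180].

### API

Orientations are given as [roll, pitch, yaw] about the fixed x, y, z axes, in that order (R = Rz(yaw) Ry(pitch) Rx(roll)).
In Python, from cell import get_state, capture, finish_job, spot_in, regions_of, place_of gives the robot as it stands. The module is installed in compiled form; this text tells all that it offers.
- The arm moves only by the tool drive_tool, never from a script. Its argument "motion" is a list of rows, each an object of numbers: "dx", "dy", "dz": the shift along the tool's x, y, z as a fraction of full scale; "yaw": the turn about the tool's z as a fraction of full scale; "grip": the opening, from 0 (shut) to 1 (fully open). In form: [{"dx": .., "dy": .., "dz": .., "yaw": .., "grip": ..}, ...]. A call has 1 to 10 rows; each row shifts and turns the commanded pose from where the row before left it, along the tool's axes as they then stand; what a row does not reach is not made up. Full scale, the value 1, is 0.75 m for a shift and 4 degrees for a turn. A row lasts 1/12 s, in which the tool goes at most 41.7 mm and 7.16 degrees, less where a joint would pass 70% of its speed; a pose out of reach is approached as far as the arm can. A call with a number of a shift or a turn outside -1 to 1 is refused whole. A call with a gripper value outside its range is refused whole. The fingers move at their own pace and stop on an object; "newtons" is the grip in N (left out, the last holds). Time passes only in rows, so rows that do not move let the fingers close. It gives the time, the measured TCP pose, the force, the opening and the grip force at its end, in the units of the state.
- get_state(): the state, without advancing time (a new reading comes with each control period).
- capture(name): name is "scene" or "top" or "wrist"; returns a dict with "img" (400x640x3 uint8, red, green, blue), "fx", "fy", "cx", "cy" (pixels), "rvec" (rotation vector, rad) and "tvec" (3), from world to camera coordinates, as OpenCV has them; the wrist camera has in their place "hand_eye" (4x4, takes a point from camera to tool coordinates, whose origin is the TCP and whose axes are the flange's). Camera axes: x right, y down, z forward; pixel columns grow to the right and rows downward; lengths in m; the calibration is good to about 2 mm. A picture is of the moment at which its call begins: read the wrist's pose just before it. There is no depth.
- finish_job(): hands the job in; it is judged then, once.
Trained networks look in a picture, given as the dict that the camera call returned (one of the last four; its "shot" number tells which), for a name from the list of things; names that differ only in an ending like _2 or _b are one class to them, and where a whole thing is asked for, a point or a joint stands for the part that bears it (a point fixed in the world has none). Each returns a list of dicts, best first, with "score" (0 to 1); they miss things now and then, are a little off and sometimes report something else, mostly with a low value. They report only what shows in the picture. A call takes as long as a camera call. They do not tell look-alikes from the thing itself.
- spot_in(picture, label): "xy" ([column, row] in pixels, amid what is visible of it).
- regions_of(picture, label): "pixels" (400x640 bool, what is visible of it) and "xy" ([column, row] in pixels, amid what is visible of it).
- place_of(picture, label): "xy" ([column, row] in pixels: a listed point, or the origin of a listed thing).
The state is a dict: "time": time; "joints": joint angles; "qvel": joint speeds; "effort": joint torques, N m; "position": TCP position; "ee_rot": TCP orientation; "wrist_force": force on the tool from outside, world axes, zero at the start; "torque": the same for the moment, N m; "grip_width": finger opening in m; "grip_force": force on a finger pad.
Only numpy, scipy, OpenCV 4.12 (cv2) and the standard library are available. Lean on these libraries where they do the work, as an engineer would, in place of code of your own. Each camera call takes 0.05 s, during which the arm holds its last target. There are 200 camera calls.

### The job

The laptop on the bench lies open and its right-hand fan bay is empty. Lift the larger of the two loose blower fans and lay it flat inside that bay, its outlet end towards the fins, and let go. Its housing is thin: squeeze it with no more than 40 N, set it down softly without dropping it or pressing it down hard, and leave the smaller fan where it lies.

Things in the scene. Friction and masses are not known exactly. Their poses are not given: they have to be found in the camera images.
- fan_mid (a point): Centre, half-way up, of the larger loose blower fan: a flat black box 72 long (x) by 56 wide (y) by 18 mm high, round inlet with impeller on top, lying flat on the bench, about 70 g. x points to its outlet end, y across its width, z up. Grasp it across the 56 mm width by the flat sides, which are free for 25 mm and more.
- fan_outlet (a point): Middle of the outlet end of the larger fan (36 mm along x from its centre): the short end with the grille and a bright metal lip along the top edge. Same axes as the fan.
- bay (a point): Centre of the floor of the laptop's empty fan bay, right of its blue board: a bare metal rectangle 98 (x) by 82 mm (y), 12 mm above the bench, 3 mm below the board and frame around it. x points level to the metal fins (17 mm high, from 71 mm off), z up. Beside it (y) nothing is over 10 mm above its floor for 75 mm. The laptop (260 by 380 mm, rim 24 mm high) is fixed; its left bay holds a fan.
- small_fan_mid (a point): Centre, half-way up, of the smaller loose blower fan, 46 by 40 by 10 mm, of the same look: not for this laptop, leave it alone.
Not all that is in view belongs to the job. What is shaped like the part that bears fan_mid but brown or red is not meant.

How it is judged (in metres and radians):
At the end, for the whole second after the job is handed in: The larger fan lies at rest flat on the bay floor (within 6 degrees of level, its centre 5 to 12 mm above the floor), its centre within 15 mm of the bay's centre seen from above, its length within 12 degrees of the bay's x axis and the outlet end towards the fins (horizontal distance between fan_mid and bay below 0.015 m and z of fan_mid in the frame of bay between 0.005 and 0.012 m and angle between fan_mid's own z axis and vertical below 0.1 rad and angle between the x axis of fan_mid and the x axis of bay, either way round below 0.21 rad and x of fan_outlet in the frame of bay above 0.015 m and linear speed of fan below 0.02 m/s); the robot touches nothing.
It fails at once if the fingers press on the larger fan with more than 95 N in all, a grip of over 45 N from each side (contact force between the fingers and fan above 95 N).
It fails at once if the larger fan is pressed onto the laptop with more than 40 N (contact force between fan and laptop above 40 N).
It fails at once if the larger fan is dropped: out of the fingers it falls faster than 0.45 m/s, from a height of over about 10 mm (contact force between the fingers and fan below 0.1 N and linear speed of fan above 0.45 m/s).
It fails at once if the smaller fan is moved by more than 15 mm (distance of small_fan_mid from where it was at the start of the episode above 0.015 m).
It also fails if it takes over 35 s, if anything falls off the work surface, if the arm or the gripper's body presses on something with over 40 N, if the wrist force passes 120 N, or if a joint passes its speed limit or range.

## Working session

There is one attempt and no reset: what is moved stays moved. The work goes in short steps, Python scripts to look and compute and a tool call to move; the robot and the scene stay as the last step left them, time stands still between calls to the robot, and variables do not carry over. Pictures are saved under pics/ and viewed, at most 10 in all, crops included, and the job is handed in when it is done.

Besides the shell and the picture viewer there is one more tool, called after ">>>" by a JSON object that holds its "fn" and its "kwargs". drive_tool: Moves the arm, as the interface text tells. Its arguments: {"type":"object","properties":{"motion":{"type":"array"},"newtons":{"type":"number"}},"required":["motion"]}

```bash
mkdir -p pics; cat > h.py <<'E'
import numpy as np, cv2
from scipy.spatial.transform import Rotation as Rn
from cell import *
def ray(p,xy,st=None):
    d=np.array([(xy[0]-p["cx"])/p["fx"],(xy[1]-p["cy"])/p["fy"],1.])
    if "hand_eye" in p:
        R=Rn.from_euler('xyz',st["ee_rot"],degrees=True).as_matrix()
        H=np.array(p["hand_eye"]); return np.array(st["position"])+R@H[:3,3], R@H[:3,:3]@d
    R=cv2.Rodrigues(np.array(p["rvec"],float))[0]; t=np.array(p["tvec"],float).ravel()
    return -R.T@t, R.T@d
def at(p,xy,z,st=None):
    o,d=ray(p,xy,st); return o+d*(z-o[2])/d[2]
def save(p,n): cv2.imwrite(f"pics/{n}.png",cv2.cvtColor(p["img"],cv2.COLOR_RGB2BGR))
E
python3 - <<'E'
from h import *
print(get_state())
Z=dict(fan_mid=.009,fan_outlet=.009,bay=.012,small_fan_mid=.005)
for c in ("top","scene"):
    p=capture(c); save(p,c)
    for n in Z:
        for r in place_of(p,n)[:5]: print(c,n,round(r["score"],2),np.round(r["xy"]),at(p,r["xy"],Z[n]).round(4))
E
```

```text
{'time': 0.0, 'joints': array([-7.65617686e+01,  3.02640898e+00,  8.03145700e+01, -1.58611935e-03,
        9.67502173e+01, -4.02746900e+00]), 'qvel': array([-0.03187969,  0.07311458, -0.05971664, -0.0370293 ,  0.02948152,
        0.01989055]), 'effort': array([-6.96473999e-04, -3.81671333e+01, -3.60184407e+01, -1.56771439e-04,
        6.11568539e-03,  1.17390326e-05]), 'position': array([ 0.15751599, -0.5004845 ,  0.23046617]), 'ee_rot': array([-1.79908918e+02, -4.83361068e-03,  1.74655113e+01]), 'wrist_force': array([-0.46002185, -0.26398092, -0.20505346]), 'torque': array([ 0.01112616, -0.03541814, -0.02863522]), 'grip_force': 0.0, 'grip_width': 0.08532062882845112}
top fan_mid 0.96 [342. 215.] [ 0.4577 -0.1517  0.009 ]
top fan_mid 0.68 [310. 168.] [ 0.572  -0.0792  0.009 ]
top fan_mid 0.58 [364. 279.] [ 0.312  -0.1952  0.009 ]
top fan_outlet 0.78 [372. 294.] [ 0.2801 -0.2116  0.009 ]
top fan_outlet 0.73 [301. 153.] [ 0.6101 -0.0593  0.009 ]
top fan_outlet 0.65 [352. 206.] [ 0.48   -0.1741  0.009 ]
top fan_outlet 0.62 [284. 258.] [ 0.3631 -0.0172  0.009 ]
top bay 0.58 [235. 151.] [0.6162 0.097  0.012 ]
top bay 0.21 [353. 146.] [ 0.6223 -0.1814  0.012 ]
top small_fan_mid 0.52 [354. 148.] [ 0.6206 -0.1854  0.005 ]
scene fan_mid 0.97 [338. 178.] [ 0.3455 -0.0486  0.009 ]
scene fan_mid 0.95 [280. 217.] [ 0.4449 -0.16    0.009 ]
scene fan_mid 0.73 [336. 274.] [ 0.5769 -0.0766  0.009 ]
scene fan_mid 0.61 [261. 168.] [ 0.3024 -0.1985  0.009 ]
scene fan_mid 0.26 [263. 301.] [ 0.6165 -0.1845  0.009 ]
scene fan_outlet 0.89 [360. 183.] [ 0.3652 -0.0104  0.009 ]
scene fan_outlet 0.84 [357. 286.] [ 0.6    -0.0479  0.009 ]
scene fan_outlet 0.8 [250. 162.] [ 0.2823 -0.2204  0.009 ]
scene fan_outlet 0.62 [268. 232.] [ 0.479  -0.1801  0.009 ]
scene bay 0.81 [460. 284.] [0.6118 0.1021 0.012 ]
scene small_fan_mid 0.74 [266. 302.] [ 0.6165 -0.1805  0.005 ]
```

```bash
python3 - <<'E'
import cv2
a=cv2.imread("pics/top.png")[90:330,140:440]; cv2.imwrite("pics/top_c.png",cv2.resize(a,None,fx=2.5,fy=2.5,interpolation=cv2.INTER_CUBIC))
E
```

```text
(no output)
```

View pics/top_c.png

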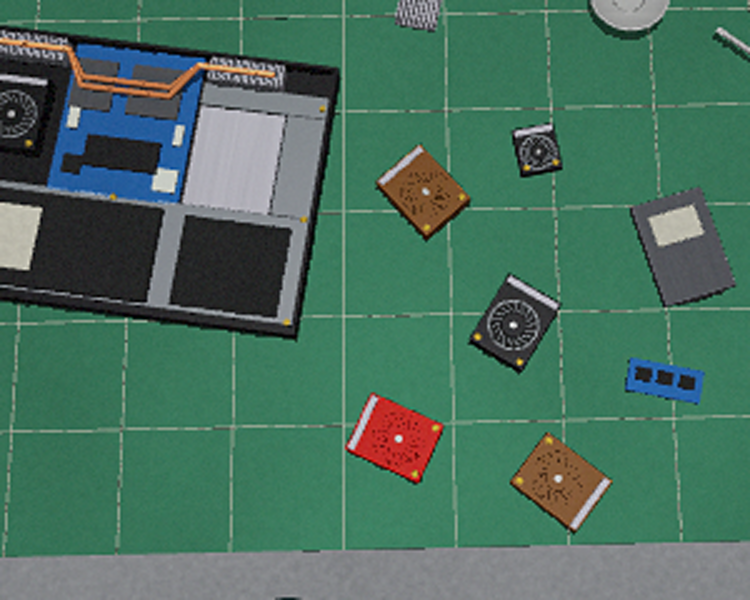

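View pics/scene.png

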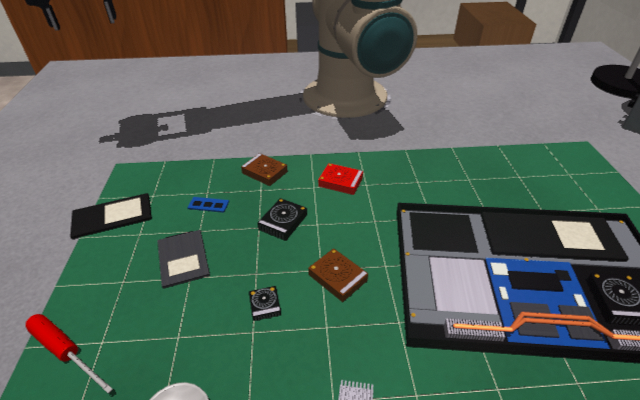

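The larger fan could be any of five things (top picture pixels):
- Black fan at (346,219), scene (283,217), with its bright lip to the upper right at (353,206).
- Brown fans at (309,167) and (364,282), and a red one at (299,265). These are the wrong colour.
- Small black fan at (355,150). This one must be left alone.

I choose the black fan at (346,219). The bay is the bare metal rectangle at about (234,154), with the fins above it.

```bash
python3 - <<'E'
from h import *
p=capture("top"); q=capture("scene")
for c,near,z in ((p,(346,219),.018),(q,(283,217),.018)):
    for r in regions_of(c,"fan_mid"):
        if np.hypot(*(np.array(r["xy"])-near))<15:
            m=r["pixels"].astype(np.uint8); cs,_=cv2.findContours(m,0,2); k=max(cs,key=cv2.contourArea).reshape(-1,2)
            w=np.array([at(c,x,.009)[:2] for x in k]); b=cv2.minAreaRect((w*1000).astype(np.float32)); print("fan",r["score"],b,m.sum())
# bay corners in top, from metal colour
im=p["img"]; hsv=cv2.cvtColor(im,cv2.COLOR_RGB2HSV); print(im[154,234],im[175,257])
m=(np.abs(im.astype(int)-im[154,234]).max(2)<28).astype(np.uint8); m=cv2.morphologyEx(m,cv2.MORPH_OPEN,np.ones((3,3)))
n,l=cv2.connectedComponents(m,connectivity=4); cs,_=cv2.findContours((l==l[154,234]).astype(np.uint8),0,2)
k=max(cs,key=cv2.contourArea).reshape(-1,2); w=np.array([at(p,x,.012)[:2] for x in k])*1000
b=cv2.minAreaRect(w.astype(np.float32)); print("bay",b)
for c in ((203,107),(286,114),(270,214),(183,205)): print(at(p,(140+c[0]/2.5-.5,90+c[1]/2.5-.5),.012).round(4))
v=p["img"][185:250,315:380]; cv2.imwrite("pics/fan_crop.png",cv2.resize(v,None,fx=6,fy=6,interpolation=2)[:,:,::-1])
print(capture("wrist")["hand_eye"])
E
```

```text
fan 0.94 ((450.2517395019531, -159.52044677734375), (56.08378219604492, 74.70519256591797), 58.47053909301758) 765
fan 0.76 ((448.033935546875, -156.58596801757812), (65.4767074584961, 86.24989318847656), 57.37744140625) 1276
[178 177 185] [137 144 147]
bay ((611.2548217773438, 101.11197662353516), (80.72927856445312, 96.76284790039062), 81.10403442382812)
[0.6647 0.1318 0.012 ]
[0.6559 0.0526 0.012 ]
[0.5575 0.0665 0.012 ]
[0.568  0.1479 0.012 ]
[[-3.21464829e-04 -9.54448709e-01 -2.98374861e-01  7.73212886e-02]
 [ 9.99999451e-01 -6.04420651e-04  8.56050194e-04  7.17609370e-04]
 [-9.97399930e-04 -2.98374422e-01  9.54448380e-01 -1.41660374e-01]
 [ 0.00000000e+00  0.00000000e+00  0.00000000e+00  1.00000000e+00]]
```

View pics/fan_crop.png

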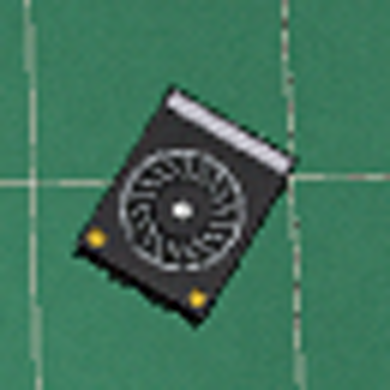

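The crop shows the black fan with its lip at the upper right and its centre near (345,219), so this is the one. Its centre is at about (0.450, -0.159) with yaw -31.5°. The bay is at (0.611, 0.101) with yaw about -9°. I'll turn the tool first.

>>> {"fn": "drive_tool", "kwargs": {"motion": [{"yaw": 1,"grip": 1},{"yaw": 1},{"yaw": 1},{"yaw": 1},{"yaw": 1},{"yaw": 1},{"yaw": 1},{"yaw": 1},{"yaw": 1},{"yaw": 1}], "newtons": 30}}

```text
$.motion[0]: bad value
```

>>> {"fn": "drive_tool", "kwargs": {"motion": [{"yaw": 1},{"yaw": 1},{"yaw": 0.25},{"dx": 0.008,"dy": -0.05,"dz": 0.009},{"dx": 0.008,"dy": -0.05,"dz": 0.009},{"dx": 0.008,"dy": -0.05,"dz": 0.009},{"dx": 0.008,"dy": -0.05,"dz": 0.009},{"dx": 0.008,"dy": -0.05,"dz": 0.009},{"dx": 0.008,"dy": -0.05,"dz": 0.009},{"dx": 0.008,"dy": -0.05,"dz": 0.009}]}}

```text
$.motion[0]: bad value
```

>>> {"fn": "drive_tool", "kwargs": {"motion": [{"dx": 0,"dy": 0,"dz": 0,"yaw": 1,"grip": 1},{"dx": 0,"dy": 0,"dz": 0,"yaw": 1,"grip": 1},{"dx": 0,"dy": 0,"dz": 0,"yaw": 1,"grip": 1},{"dx": 0,"dy": 0,"dz": 0,"yaw": 1,"grip": 1},{"dx": 0,"dy": 0,"dz": 0,"yaw": 1,"grip": 1},{"dx": 0,"dy": 0,"dz": 0,"yaw": 1,"grip": 1},{"dx": 0,"dy": 0,"dz": 0,"yaw": 1,"grip": 1},{"dx": 0,"dy": 0,"dz": 0,"yaw": 1,"grip": 1},{"dx": 0,"dy": 0,"dz": 0,"yaw": 1,"grip": 1},{"dx": 0,"dy": 0,"dz": 0,"yaw": 1,"grip": 1}], "newtons": 30}}

```text
time: 1.58
position: [0.1576, -0.5008, 0.2313]
ee_rot: [180.0, -0.0, -22.7]
wrist_force: [-0.1, 0.8, 0.5]
grip_width: 0.0856
grip_force: 0.0
```

>>> {"fn": "drive_tool", "kwargs": {"motion": [{"dx": 0,"dy": 0,"dz": 0,"yaw": 1,"grip": 1},{"dx": 0,"dy": 0,"dz": 0,"yaw": 1,"grip": 1},{"dx": 0,"dy": 0,"dz": 0,"yaw": 0.2,"grip": 1},{"dx": 0.008,"dy": -0.05,"dz": 0.009,"yaw": 0,"grip": 1},{"dx": 0.008,"dy": -0.05,"dz": 0.009,"yaw": 0,"grip": 1},{"dx": 0.008,"dy": -0.05,"dz": 0.009,"yaw": 0,"grip": 1},{"dx": 0.008,"dy": -0.05,"dz": 0.009,"yaw": 0,"grip": 1},{"dx": 0.008,"dy": -0.05,"dz": 0.009,"yaw": 0,"grip": 1},{"dx": 0.008,"dy": -0.05,"dz": 0.009,"yaw": 0,"grip": 1},{"dx": 0.008,"dy": -0.05,"dz": 0.009,"yaw": 0,"grip": 1}]}}

```text
time: 2.42
position: [0.3308, -0.2969, 0.184]
ee_rot: [180.0, -0.0, -31.3]
wrist_force: [0.4, -1.2, -0.0]
grip_width: 0.0857
grip_force: 0.0
```

>>> {"fn": "drive_tool", "kwargs": {"motion": [{"dx": 0.008,"dy": -0.05,"dz": 0.009,"yaw": 0,"grip": 1},{"dx": 0.008,"dy": -0.05,"dz": 0.009,"yaw": 0,"grip": 1},{"dx": 0.008,"dy": -0.05,"dz": 0.009,"yaw": 0,"grip": 1},{"dx": 0.008,"dy": -0.05,"dz": 0.009,"yaw": 0,"grip": 1},{"dx": 0.007,"dy": -0.042,"dz": 0.008,"yaw": 0,"grip": 1},{"dx": 0,"dy": 0,"dz": 0,"yaw": 0,"grip": 1},{"dx": 0,"dy": 0,"dz": 0,"yaw": 0,"grip": 1}]}}

```text
time: 3.0
position: [0.4497, -0.1574, 0.1506]
ee_rot: [180.0, 0.1, -31.1]
wrist_force: [-0.8, 0.2, 0.5]
grip_width: 0.0852
grip_force: 0.0
```

```bash
cat > look.py <<'E'
from h import *
import sys
def fanfit(z=.018):
    st=get_state(); p=capture("wrist"); save(p,sys.argv[1]); print(st["time"],st["position"].round(4),st["ee_rot"].round(2))
    for n in ("fan_mid","fan_outlet"):
        for r in place_of(p,n)[:3]: print(n,round(r["score"],2),np.round(r["xy"]),at(p,r["xy"],.009,st).round(4))
    r=regions_of(p,"fan_mid")[0]
    cs,_=cv2.findContours(r["pixels"].astype(np.uint8),0,2); k=max(cs,key=cv2.contourArea).reshape(-1,2)
    for z in (.009,.018):
        w=np.array([at(p,x,z,st)[:2] for x in k])*1000; print("rect",z,r["score"],cv2.minAreaRect(w.astype(np.float32)))
fanfit()
E
python3 look.py w1
```

```text
3.0 [ 0.4497 -0.1574  0.1506] [ 1.7998e+02  6.0000e-02 -3.1080e+01]
fan_mid 0.89 [328. 185.] [ 0.4492 -0.1605  0.009 ]
fan_mid 0.87 [285. 314.] [ 0.3497 -0.048   0.009 ]
fan_mid 0.81 [428. 281.] [ 0.3064 -0.1964  0.009 ]
fan_outlet 0.9 [457. 288.] [ 0.2835 -0.2188  0.009 ]
fan_outlet 0.82 [255. 316.] [ 0.3647 -0.0182  0.009 ]
fan_outlet 0.72 [136.  97.] [ 0.6026 -0.0591  0.009 ]
rect 0.009 0.95 ((320.2311096191406, -173.45501708984375), (35.084327697753906, 71.49312591552734), 67.81539154052734)
rect 0.018 0.95 ((326.46624755859375, -174.2164764404297), (33.96923065185547, 69.2208251953125), 67.81537628173828)
```

View pics/w1.png

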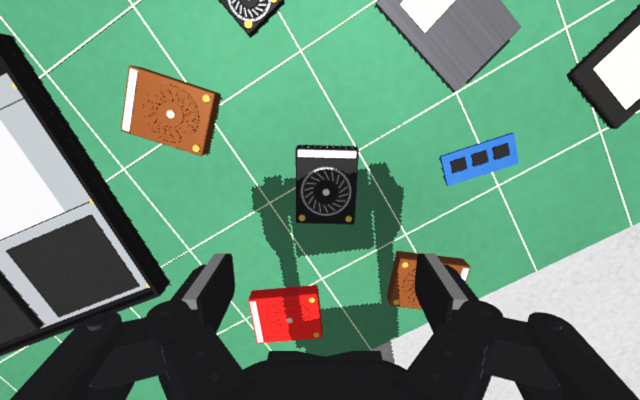

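The wrist picture shows the fan at (326,185), upright between the fingers and with its lip away from the robot body. The brown and red look-alikes are clear of the approach. A 2.5 mm sideways correction is needed, then I can go down.

>>> {"fn": "drive_tool", "kwargs": {"motion": [{"dx": 0.0013,"dy": 0.0033,"dz": 0.045,"yaw": 0.1,"grip": 1},{"dx": 0,"dy": 0,"dz": 0.045,"yaw": 0,"grip": 1},{"dx": 0,"dy": 0,"dz": 0.04,"yaw": 0,"grip": 1},{"dx": 0,"dy": 0,"dz": 0.025,"yaw": 0,"grip": 1},{"dx": 0,"dy": 0,"dz": 0.02,"yaw": 0,"grip": 1},{"dx": 0,"dy": 0,"dz": 0.012,"yaw": 0,"grip": 1},{"dx": 0,"dy": 0,"dz": 0.006,"yaw": 0,"grip": 1},{"dx": 0,"dy": 0,"dz": 0,"yaw": 0,"grip": 1},{"dx": 0,"dy": 0,"dz": 0,"yaw": 0,"grip": 1}]}}

```text
time: 3.95
position: [0.4493, -0.1619, 0.0072]
ee_rot: [-180.0, -0.1, -31.8]
wrist_force: [0.1, 0.0, 0.4]
grip_width: 0.0856
grip_force: 0.0
```

```bash
python3 look.py w2
```

```text
3.95 [ 0.4493 -0.1619  0.0072] [-1.800e+02 -9.000e-02 -3.177e+01]
fan_mid 0.95 [318. 260.] [ 0.4518 -0.1594  0.009 ]
fan_mid 0.77 [ 11. 134.] [ 0.5761 -0.0775  0.009 ]
fan_outlet 0.85 [317. 195.] [ 0.481  -0.1774  0.009 ]
rect 0.009 0.82 ((561.573974609375, -88.0793228149414), (45.523048400878906, 62.13682174682617), 41.07094192504883)
rect 0.018 0.82 ((558.5912475585938, -95.43529510498047), (42.59681701660156, 58.14259719848633), 41.07094955444336)
```

View pics/w2.png

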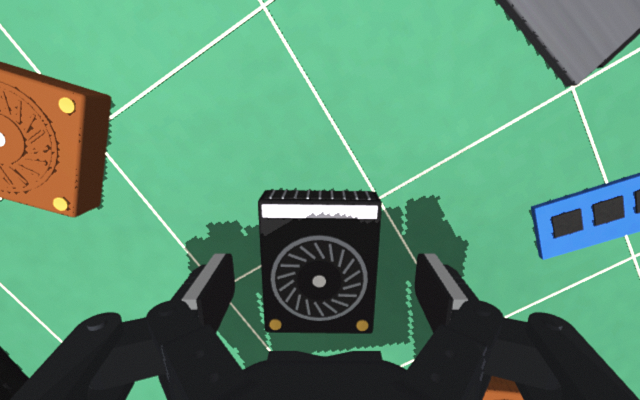

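The fan sits about 2.5 mm left of the finger centre (320 against 324.5) and is well aligned. I'll correct that and close.

>>> {"fn": "drive_tool", "kwargs": {"motion": [{"dx": 0.001,"dy": -0.0035,"dz": 0.003,"yaw": 0,"grip": 1},{"dx": 0,"dy": 0,"dz": 0,"yaw": 0,"grip": 1},{"dx": 0,"dy": 0,"dz": 0,"yaw": 0,"grip": 0.75},{"dx": 0,"dy": 0,"dz": 0,"yaw": 0,"grip": 0.7},{"dx": 0,"dy": 0,"dz": 0,"yaw": 0,"grip": 0.6},{"dx": 0,"dy": 0,"dz": 0,"yaw": 0,"grip": 0.5},{"dx": 0,"dy": 0,"dz": 0,"yaw": 0,"grip": 0.5},{"dx": 0,"dy": 0,"dz": 0,"yaw": 0,"grip": 0.5},{"dx": 0,"dy": 0,"dz": 0,"yaw": 0,"grip": 0.5}], "newtons": 28}}

```text
time: 4.9
position: [0.451, -0.1595, 0.0042]
ee_rot: [-180.0, -0.0, -31.7]
wrist_force: [0.1, 0.7, 2.1]
grip_width: 0.055
grip_force: 30.4
```

Gripped at 55 mm with 30 N. Now lifting and turning towards the bay heading.

>>> {"fn": "drive_tool", "kwargs": {"motion": [{"dx": 0,"dy": 0,"dz": -0.008,"yaw": 0,"grip": 0.5},{"dx": 0,"dy": 0,"dz": -0.018,"yaw": 0,"grip": 0.5},{"dx": 0,"dy": 0,"dz": -0.03,"yaw": 0,"grip": 0.5},{"dx": 0,"dy": 0,"dz": -0.035,"yaw": 0,"grip": 0.5},{"dx": 0,"dy": 0,"dz": -0.03,"yaw": -0.7,"grip": 0.5},{"dx": 0,"dy": 0,"dz": -0.02,"yaw": -1,"grip": 0.5},{"dx": 0,"dy": 0,"dz": 0,"yaw": -1,"grip": 0.5},{"dx": 0,"dy": 0,"dz": 0,"yaw": -1,"grip": 0.5},{"dx": 0,"dy": 0,"dz": 0,"yaw": -1,"grip": 0.5},{"dx": 0,"dy": 0,"dz": 0,"yaw": -1,"grip": 0.5}]}}

```text
time: 5.73
position: [0.4507, -0.1594, 0.11]
ee_rot: [180.0, 0.0, -8.7]
wrist_force: [0.2, 0.1, -0.4]
grip_width: 0.055
grip_force: 30.2
```

>>> {"fn": "drive_tool", "kwargs": {"motion": [{"dx": 0.01,"dy": -0.022,"dz": 0,"yaw": 0,"grip": 0.5},{"dx": 0.018,"dy": -0.042,"dz": 0,"yaw": 0,"grip": 0.5},{"dx": 0.018,"dy": -0.042,"dz": 0,"yaw": 0,"grip": 0.5},{"dx": 0.018,"dy": -0.042,"dz": 0,"yaw": 0,"grip": 0.5},{"dx": 0.018,"dy": -0.042,"dz": 0,"yaw": 0,"grip": 0.5},{"dx": 0.018,"dy": -0.042,"dz": 0,"yaw": 0,"grip": 0.5},{"dx": 0.018,"dy": -0.042,"dz": 0,"yaw": 0,"grip": 0.5},{"dx": 0.018,"dy": -0.042,"dz": 0,"yaw": 0,"grip": 0.5},{"dx": 0.013,"dy": -0.037,"dz": 0,"yaw": 0,"grip": 0.5},{"dx": 0.008,"dy": -0.023,"dz": 0,"yaw": 0,"grip": 0.5}]}}

```text
time: 6.57
position: [0.6116, 0.1036, 0.1096]
ee_rot: [-180.0, 0.0, -8.8]
wrist_force: [-0.6, -0.3, -0.1]
grip_width: 0.055
grip_force: 30.2
```

>>> {"fn": "drive_tool", "kwargs": {"motion": [{"dx": 0,"dy": 0,"dz": 0.02,"yaw": 0,"grip": 0.5},{"dx": 0,"dy": 0,"dz": 0.02,"yaw": 0,"grip": 0.5},{"dx": 0,"dy": 0,"dz": 0,"yaw": 0,"grip": 0.5},{"dx": 0,"dy": 0,"dz": 0,"yaw": 0,"grip": 0.5}]}}

```text
time: 6.9
position: [0.6102, 0.1007, 0.0789]
ee_rot: [180.0, 0.2, -8.9]
wrist_force: [0.5, 0.2, -0.7]
grip_width: 0.0555
grip_force: 30.2
```

```bash
python3 - <<'E'
from h import *
st=get_state(); print(st["time"],st["position"].round(4),st["ee_rot"].round(2),st["grip_width"],st["grip_force"])
p=capture("wrist"); save(p,"w3")
R=Rn.from_euler('xyz',st["ee_rot"],degrees=True).as_matrix()
def loc(w): return (R.T@(w-st["position"])).round(4)
for n,z in (("bay",.012),("fan_mid",st["position"][2]+.005),("fan_outlet",st["position"][2]+.005)):
    for r in place_of(p,n)[:2]: w=at(p,r["xy"],z,st); print(n,round(r["score"],2),np.round(r["xy"]),w.round(4),"tool",loc(w))
E
```

```text
6.9 [0.6102 0.1007 0.0789] [ 1.7995e+02  1.5000e-01 -8.9400e+00] 0.05549920006995254 30.156156420707703
fan_mid 0.91 [323. 266.] [0.6099 0.1009 0.0839] tool [-0.0004 -0.0002 -0.005 ]
fan_mid 0.69 [572. 219.] [ 0.616  -0.018   0.0839] tool [ 0.0241  0.1164 -0.005 ]
fan_outlet 0.97 [323. 197.] [0.6449 0.0956 0.0839] tool [ 0.035  -0.0003 -0.0051]
fan_outlet 0.66 [546. 187.] [ 0.6338 -0.0051  0.0839] tool [ 0.0397  0.1009 -0.005 ]
```

View pics/w3.png

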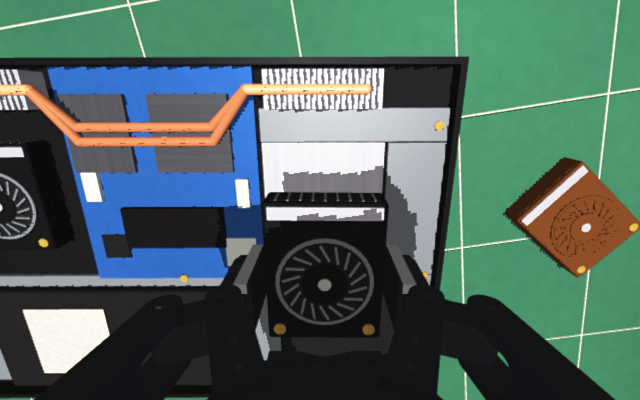

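```bash
python3 - <<'E'
from h import *
st=get_state(); p=capture("wrist")
R=Rn.from_euler('xyz',st["ee_rot"],degrees=True).as_matrix()
for n,xy,z in (("L front",(262,142),.012),("R front",(384,142),.012),("beige L/R top",(226,240),.02),("beige R",(257,240),.02),("white conn R",(249,195),.02),("fins front",(320,108),.029)):
    print(n,(R.T@(at(p,xy,z,st)-st["position"])*1000).round(1))
print("bay top", (R.T@(np.array([.611,.101,.012])-st["position"])*1000).round(1))
E
```

```text
L front [ 50.6 -41.4  69.3]
R front [50.5 40.5 69.3]
beige L/R top [-17.6 -69.6  61.2]
beige R [-17.6 -47.5  61.2]
white conn R [ 15.8 -50.8  61.3]
fins front [72.9 -2.2 52.3]
bay top [-0.8 -0.2 69.2]
```

The bay centre lies within 1 mm of the tool. The beige part on the board comes closest, with its edge at y = -47.5 mm. I'll shift 3 mm away from it and lower.

>>> {"fn": "drive_tool", "kwargs": {"motion": [{"dx": 0,"dy": 0.004,"dz": 0.028,"yaw": 0,"grip": 0.5},{"dx": 0,"dy": 0,"dz": 0.022,"yaw": 0,"grip": 0.5},{"dx": 0,"dy": 0,"dz": 0.015,"yaw": 0,"grip": 0.5},{"dx": 0,"dy": 0,"dz": 0.008,"yaw": 0,"grip": 0.5},{"dx": 0,"dy": 0,"dz": 0.003,"yaw": 0,"grip": 0.5},{"dx": 0,"dy": 0,"dz": 0,"yaw": 0,"grip": 0.5},{"dx": 0,"dy": 0,"dz": 0,"yaw": 0,"grip": 0.5},{"dx": 0,"dy": 0,"dz": 0,"yaw": 0,"grip": 0.5}]}}

```text
time: 7.82
position: [0.6113, 0.098, 0.024]
ee_rot: [-180.0, -0.1, -8.9]
wrist_force: [0.4, -0.1, -0.4]
grip_width: 0.055
grip_force: 30.2
```

>>> {"fn": "drive_tool", "kwargs": {"motion": [{"dx": 0,"dy": 0,"dz": 0.0015,"yaw": 0,"grip": 0.5},{"dx": 0,"dy": 0,"dz": 0.0015,"yaw": 0,"grip": 0.5},{"dx": 0,"dy": 0,"dz": 0.0015,"yaw": 0,"grip": 0.5},{"dx": 0,"dy": 0,"dz": 0.0015,"yaw": 0,"grip": 0.5},{"dx": 0,"dy": 0,"dz": 0.0015,"yaw": 0,"grip": 0.5},{"dx": 0,"dy": 0,"dz": 0,"yaw": 0,"grip": 0.5},{"dx": 0,"dy": 0,"dz": 0,"yaw": 0,"grip": 0.5}]}}

```text
time: 8.4
position: [0.6105, 0.0979, 0.017]
ee_rot: [180.0, 0.0, -8.9]
wrist_force: [0.9, -0.7, -1.0]
grip_width: 0.055
grip_force: 30.2
```

>>> {"fn": "drive_tool", "kwargs": {"motion": [{"dx": 0,"dy": 0,"dz": 0.0008,"yaw": 0,"grip": 0.5},{"dx": 0,"dy": 0,"dz": 0,"yaw": 0,"grip": 0.5}]}}

```text
time: 8.57
position: [0.6106, 0.0979, 0.0165]
ee_rot: [180.0, 0.0, -8.9]
wrist_force: [1.6, 0.2, -1.2]
grip_width: 0.0552
grip_force: 30.2
```

>>> {"fn": "drive_tool", "kwargs": {"motion": [{"dx": 0,"dy": 0,"dz": 0.0008,"yaw": 0,"grip": 0.5},{"dx": 0,"dy": 0,"dz": 0,"yaw": 0,"grip": 0.5},{"dx": 0,"dy": 0,"dz": 0,"yaw": 0,"grip": 0.5}]}}

```text
time: 8.82
position: [0.6107, 0.0979, 0.0162]
ee_rot: [180.0, -0.0, -8.9]
wrist_force: [-1.0, 0.1, 2.2]
grip_width: 0.0553
grip_force: 30.4
```

The gap is a millimetre at most, and contact is just starting. I'll release to a limited opening.

>>> {"fn": "drive_tool", "kwargs": {"motion": [{"dx": 0,"dy": 0,"dz": 0,"yaw": 0,"grip": 0.7},{"dx": 0,"dy": 0,"dz": 0,"yaw": 0,"grip": 0.76},{"dx": 0,"dy": 0,"dz": 0,"yaw": 0,"grip": 0.76},{"dx": 0,"dy": 0,"dz": 0,"yaw": 0,"grip": 0.76},{"dx": 0,"dy": 0,"dz": 0,"yaw": 0,"grip": 0.76},{"dx": 0,"dy": 0,"dz": 0,"yaw": 0,"grip": 0.76}]}}

```text
time: 9.32
position: [0.6106, 0.0979, 0.0159]
ee_rot: [180.0, -0.0, -8.9]
wrist_force: [-0.2, 0.6, 0.4]
grip_width: 0.065
grip_force: 0.0
```

>>> {"fn": "drive_tool", "kwargs": {"motion": [{"dx": 0,"dy": 0,"dz": -0.006,"yaw": 0,"grip": 0.76},{"dx": 0,"dy": 0,"dz": -0.012,"yaw": 0,"grip": 0.76},{"dx": 0,"dy": 0,"dz": -0.025,"yaw": 0,"grip": 0.76},{"dx": 0,"dy": 0,"dz": -0.035,"yaw": 0,"grip": 0.76},{"dx": 0,"dy": 0,"dz": -0.035,"yaw": 0,"grip": 0.76},{"dx": 0,"dy": 0,"dz": -0.025,"yaw": 0,"grip": 0.76},{"dx": 0,"dy": 0,"dz": 0,"yaw": 0,"grip": 0.76},{"dx": 0,"dy": 0,"dz": 0,"yaw": 0,"grip": 0.76}]}}

```text
time: 9.98
position: [0.6114, 0.098, 0.1215]
ee_rot: [-180.0, -0.2, -8.9]
wrist_force: [-0.3, 0.3, -0.8]
grip_width: 0.065
grip_force: 0.0
```

```bash
python3 - <<'E'
from h import *
st=get_state(); print(st["time"],st["position"].round(4))
p=capture("wrist"); save(p,"w4")
for n in ("fan_mid","fan_outlet"):
    for r in place_of(p,n)[:3]: print(n,round(r["score"],2),np.round(r["xy"]),at(p,r["xy"],.021,st).round(4))
E
```

```text
9.9833 [0.6114 0.098  0.1215]
fan_mid 0.61 [322. 200.] [0.6117 0.0998 0.021 ]
fan_mid 0.6 [531. 202.] [ 0.583  -0.0689  0.021 ]
fan_outlet 0.82 [463. 397.] [ 0.3825 -0.0086  0.021 ]
fan_outlet 0.72 [508. 177.] [ 0.6078 -0.0498  0.021 ]
fan_outlet 0.58 [323. 162.] [0.6426 0.0939 0.021 ]
```

View pics/w4.png

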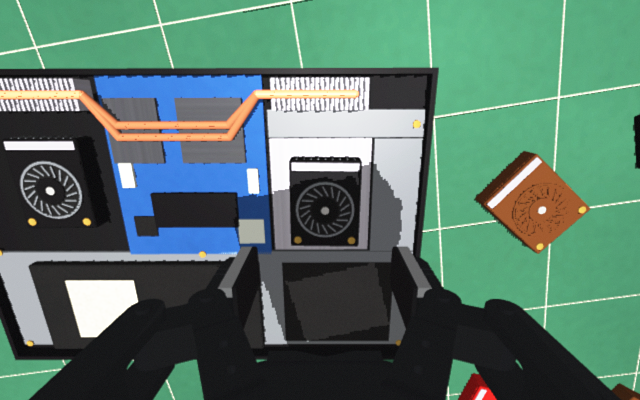

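The picture shows the fan lying flat in the bay at (325,202), with its lip at (325,165) towards the fins. It is free of the fingers and about 3 mm off centre, so I'm handing in.

```bash
python3 -c "
from cell import *
print(finish_job())"
```

```text
the job is handed in; nothing more can be done
None
```

The larger fan lies flat in the right-hand bay, about 3 mm off centre with its outlet end towards the fins. It was gripped at about 30 N and released, the smaller fan was never approached, and the job was handed in at about 10 s; no verdict came back.

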